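Hold the centrifuge lid just below its balance point

ROBOT

A 7-joint arm with a two-finger parallel gripper is mounted at the origin on the work surface. World frame = base frame: x ahead of the robot, y to its left, z up, the work surface at z = 0. Lengths are in m, angles in rad, forces in N, time in s.
With the tool pointing down it reaches from about 0.425 to 0.925 m from the base axis. Payload 6.8 kg.
Tool frame: the origin (TCP) lies on the centre line of the jaws, within the pads' length; the fingertips stand 19 mm ahead of it and the grasp point (between the pads) is the TCP (tcp_to_tips is the distance from the TCP to the fingertips, in m); x points along the fingers, y is the direction in which the jaws open and shut, and the axes are right-handed (so a half turn about x gives the same grasp; the last joint's range is limited). The gripper opens to 85 mm and grips with 20 to 120 N. Pads are 22 mm wide; open, the fingers measure 114 mm over their backs; the gripper's body (76 mm by 85 mm) begins 54 mm behind the grasp point. The pads swing forward as they close: fully open they stand 13 mm farther back than shut.
Start: joints at [-1.386, 0.477, 0.022, 1.555, -0.011, 1.109, -0.083], TCP at [0.195, 0.646, 0.25] pointing down, gripper open.
Joint ranges: [-2.96, 2.96], [-0.34, 2.1], [-1.41, 1.46], [0.24, 2.44], [-1.37, 4.51], [0.17, 1.92], [-2.96, 2.96]. Speed limits (rad/s): [2.39, 2.39, 3.14, 3.14, 3.14, 3.14, 3.14].

INTERFACE

Orientations are given as a unit quaternion [w, x, y, z].
In Python, from station import get_obs, read_camera, hand_in, spot_in, cut_out, tcp_to_tips gives the robot as it stands.
- The arm moves only by the shell command python3 -m jog 'ROWS' [FORCE]. ROWS is JSON, a list of rows, each an object of numbers: "gripper": the closure, from 0 (fully open) to 1 (shut); "dx", "dy", "dz": the shift along the world's x, y, z in m; "rx", "ry", "rz": the turn, a rotation vector about the world's x, y, z in degrees. In form: [{"gripper": .., "dx": .., "dy": .., "dz": .., "rx": .., "ry": .., "rz": ..}, ...]. A call has 1 to 10 rows; each row is the pose to reach, as a shift and turn from the pose commanded when the call began; what a row does not reach only later rows make up. A row lasts 1/10 s, in which the tool goes at most 50 mm and 8.59 degrees, less where a joint would pass 70% of its speed; a pose out of reach is approached as far as the arm can. A call with a gripper value outside its range is refused whole. The fingers move at their own pace and stop on an object; FORCE is the grip in N (left out, the last holds). Time passes only in rows, so rows that repeat a pose let the fingers close. It gives the time, the measured TCP pose, the force and the opening at its end, in the units of the state.
- get_obs(): the state, without advancing time (a new reading comes with each control period).
- read_camera(name): name is "scene" or "side" or "wrist"; returns a dict with "pixels" (420x560x3 uint8, blue, green, red), "range_z" (420x560 float32, m along the optical axis (not along the pixel's ray), 0 where there is no reading), "camera_matrix" (3x3 intrinsics, pixels), "D" ([k1, k2, p1, p2, k3] as OpenCV has them; the pictures are not rectified), "cam_to_world" (4x4, takes a point from camera to world coordinates). Camera axes: x right, y down, z forward; pixel columns grow to the right and rows downward; lengths in m; the calibration is good to about 2 mm. A picture is of the moment at which its call begins.
- hand_in(): hands the job in, once; it reports no verdict.
Trained networks look in the newest picture that a camera, given by its name, has taken for a name from the list of things; names that differ only in an ending like _2 or _b are one class to them, and where a whole thing is asked for, a point or a joint stands for the part that bears it (a point fixed in the world has none). Each returns a list of dicts, best first, with "conf" (0 to 1); they miss things now and then, are a little off and sometimes report something else, mostly with a low value. They report only what shows in the picture. A call takes as long as a camera call.
- spot_in(camera, label): "box" ([centre column, centre row, width, height] in pixels, round what is visible of it).
- cut_out(camera, label): "mask" (420x560 bool, what is visible of it) and "box" ([centre column, centre row, width, height] in pixels, round what is visible of it).
The state is a dict: "t": time; "q": joint angles; "joint_vel": joint speeds; "joint_torque": joint torques, N m; "eef_pos": TCP position; "tool_rot": TCP orientation; "contact_force": force on the tool from outside, world axes, zero at the start; "torque": the same for the moment, N m; "gripper_width": opening from 0.0 (shut) to 1.0 (fully open).
Only numpy, scipy, OpenCV 4.12 (cv2) and the standard library are available. Lean on these libraries where they do the work, as an engineer would, in place of code of your own. Each camera call takes 0.05 s, during which the arm holds its last target. There are 200 camera calls.

TASK

I need both hands at the hinge to adjust the centrifuge's lid spring, so open and hold the lid for me: swing the latch lever away from you to its stop and let it spring back, so that the lid pops free, then grip the lid's bar handle and raise it past its balance point (about 46 degrees open) until the spring is clearly carrying it. Then ease it back and keep it gripped still just below that point, no more than some ten degrees under it; you finish while holding the handle. Never let the lid fly open or drop, and leave the other things on the bench where they are.

Things in the scene. Friction and masses are not known exactly. Their poses are not given: they have to be found in the camera images.
- centrifuge: white benchtop centrifuge, fixed, 260 mm deep (its x) by 230 wide (its y) by 135 high; origin at the centre of its underside, +x towards its hinge at the back, -x towards its sloping front panel, z up. It stands anywhere near the middle of the bench, turned up to 0.3 rad.
- latch (a joint): sprung flat steel latch lever at the front right of the centrifuge, on an upright pivot at (-105, -85) mm in its frame. 0 = latched, arm towards the centrifuge's -y; pushing the knob towards its +x swings it to the stop at 0.75 rad (1 to 3 N at the knob), freeing the lid at 0.5 to 0.6. Let go, it springs back to 0; the popped-up lid does not catch again.
- knob (a point): middle of the upright black round knob on the end of the latch lever, 58 mm from its pivot; knob 14 mm across and 30 mm tall, its top 15 mm above this point (about 154 mm above the bench), the flat lever arm 15 mm below it.
- lid (a joint): angle of the white lid (170 mm deep, 200 wide, 25 thick, clear window, 0.8 kg with handle) about the hinge at the back: 0 = latched shut, 0.085 = popped free, 0.80 (46 degrees) = balance point, 1.5 = end stop. Let go below 0.80 it falls, above it the spring throws it open; that pull is 0.25 N at the handle 0.1 rad from balance, 1.2 N at most up to 1.2 rad.
- handle (a point): lid's steel bow handle: round bar 12 mm thick, 90 long, parallel to the centrifuge's y, on prongs sloping up and forward from the lid's front edge. Origin mid-bar: with the lid shut 200 mm in front of the hinge axis and 45 above it, 163 above the bench, 28 above the lid's top, 30 in front of its edge. It circles the hinge axis at 205 mm and may turn between the fingers.
- hinge (a point): middle of the lid's hinge axis, 118 mm above the bench; the axis runs along the centrifuge's y.
- amber_bottle: bystander: amber glass bottle, 60 mm across, 150 tall, origin at its foot
- beaker: bystander: glass beaker, 72 mm across, 90 tall, origin at its foot
- petri_dishes: bystander: stack of petri dishes, 90 mm across, 45 tall, origin at its foot
- tube_rack: bystander: white tube rack, 70 by 200 mm, 100 tall with tubes, origin at its foot
- screwdriver: bystander: screwdriver lying along its x, 170 mm long
- wash_bottle: bystander: white wash bottle with a bent spout, 64 mm across, 190 tall, origin at its foot
- cotton_pot: bystander: white pot of cotton wool, 72 mm across, 100 tall, origin at its foot

How it is judged:
By the outcome, as a careful person would: the job done as asked, in the order asked, and still so for the second after the job is handed in, while the arm keeps its last pose, push and grip.
It also fails if it takes over 54 s, if anything falls off the work surface, if the arm or the gripper's body presses on something with over 40 N, if the wrist force passes 120 N, or if a joint passes its speed limit or range.

## Working session

There is one attempt and no reset: what is moved stays moved. The work goes in short steps, Python scripts to look and compute and a shell command to move; the robot and the scene stay as the last step left them, time stands still between calls to the robot, and variables do not carry over. Pictures are saved under pics/ and viewed, about 8 in all and at most 12, crops included, and the job is handed in when it is done.

```bash
mkdir -p pics; ls
cat > h.py <<'E'
import numpy as np, cv2
from station import *
def world(im, uv, z=None):
    K=im["camera_matrix"];D=np.array(im["D"]);T=np.array(im["cam_to_world"])
    uv=np.atleast_2d(np.array(uv,float))
    n=cv2.undistortPoints(uv[:,None],np.array(K),D)[:,0]
    r=np.c_[n,np.ones(len(n))]
    if z is None:
        d=im["range_z"][uv[:,1].round().astype(int),uv[:,0].round().astype(int)]
        p=r*d[:,None]
        return p@T[:3,:3].T+T[:3,3]
    w=r@T[:3,:3].T
    return T[:3,3]+w*((z-T[2,3])/w[:,2])[:,None]
def maskpts(im,m):
    v,u=np.nonzero(m&(im["range_z"]>0)); return world(im,np.c_[u,v])
E
python3 - <<'E'
from h import *
print(get_obs())
ims={}
for c in ["scene","side","wrist"]:
    im=read_camera(c); ims[c]=im["pixels"]
    print(c,np.round(im["cam_to_world"],3).tolist())
    for n in ["centrifuge","latch","knob","lid","handle","amber_bottle","beaker","petri_dishes","tube_rack","screwdriver","wash_bottle","cotton_pot"]:
        r=cut_out(c,n)
        for q in r[:2]:
            p=maskpts(im,q["mask"])
            if len(p): print(n,round(q["conf"],2),np.round(q["box"]).astype(int),len(p),"med",np.median(p,0).round(3),"lo",np.percentile(p,3,axis=0).round(3),"hi",np.percentile(p,97,axis=0).round(3))
cv2.imwrite("pics/a.png",ims["scene"]);cv2.imwrite("pics/b.png",ims["side"])
E
```

```text
pics
{'t': 0.0, 'q': array([-1.38610091,  0.47777044,  0.02236746,  1.55646837, -0.01150767,
        1.10928966, -0.08309665]), 'joint_vel': array([-0.00099975, -0.00029673, -0.00233942, -0.00022409, -0.00012057,
        0.0014676 , -0.00107528]), 'joint_torque': array([-2.69956900e-05, -5.96456265e+01,  1.60804544e+00, -2.81197643e+01,
        1.24830566e-02,  9.20785853e-03, -2.09888026e-05]), 'eef_pos': array([0.19468948, 0.64572633, 0.24933897]), 'tool_rot': array([ 0.69949825,  0.10251309,  0.69958654, -0.10378798]), 'contact_force': array([ 3.58231854e-01,  8.82588054e-05, -1.90108560e-01]), 'torque': array([ 0.01202278,  0.00890292, -0.02070846]), 'gripper_width': 0.9962938723477}
scene [[0.433, 0.742, -0.511, 1.354], [0.901, -0.359, 0.242, -0.387], [-0.004, -0.566, -0.825, 1.392], [0.0, 0.0, 0.0, 1.0]]
centrifuge 0.87 [298 229 103  94] 5783 med [0.681 0.023 0.124] lo [ 0.524 -0.077  0.003] hi [0.78  0.145 0.144]
latch 0.66 [259 207  25  16] 122 med [ 0.553 -0.07   0.122] lo [ 0.534 -0.114  0.097] hi [ 0.568 -0.044  0.148]
knob 0.43 [260 208  21  12] 125 med [ 0.552 -0.071  0.
[... 2594 characters left out ...]
.514 0.1  ]
screwdriver 0.58 [309 287  39  45] 366 med [ 0.521 -0.224  0.023] lo [ 0.484 -0.244  0.009] hi [ 0.624 -0.174  0.027]
wash_bottle 0.93 [402 357  44 104] 2602 med [ 0.499 -0.526  0.103] lo [ 0.485 -0.548  0.008] hi [ 0.537 -0.495  0.183]
cotton_pot 0.63 [420 308  43  50] 1425 med [ 0.671 -0.435  0.072] lo [ 0.655 -0.46   0.006] hi [ 0.709 -0.4    0.099]
wrist [[0.29, 0.924, 0.25, 0.131], [0.957, -0.28, -0.076, 0.667], [0.0, 0.262, -0.965, 0.375], [0.0, 0.0, 0.0, 1.0]]
petri_dishes 0.54 [ 94 416  25   7] 168 med [0.479 0.241 0.009] lo [0.476 0.217 0.001] hi [0.484 0.256 0.016]
tube_rack 0.89 [155 382 107  75] 809 med [0.389 0.366 0.062] lo [0.373 0.346 0.005] hi [0.409 0.465 0.101]
```

Run:
```python
from h import *
out=[]
P=[]
for c in ["scene","side"]:
    im=read_camera(c)
    v,u=np.mgrid[120:300,200:420]; m=np.zeros((420,560),bool); m[140:300,200:400]=1
    p=maskpts(im,m); P.append(p)
    def sel(p,lo,hi): return p[((p>lo)&(p<hi)).all(1)]
    h=sel(p,[.48,-.1,.150],[.62,.17,.175])
    cx=h[h[:,1]>-.05]; 
    print(c,"high",len(h)); 
    if len(cx)>5:
        a=np.cov(cx[:,:2].T); w,V=np.linalg.eigh(a); print("handle",cx.mean(0).round(4),"ext",np.percentile((cx[:,:2]-cx[:,:2].mean(0))@V[:,1],[0,100]).round(3),V[:,1].round(3),"zmax",np.percentile(cx[:,2],95))
    k=sel(p,[.48,-.16,.128],[.62,-.045,.165]); print("knobpts",len(k),k.mean(0).round(4),k.min(0).round(3),k.max(0).round(3))
    top=sel(p,[.45,-.15,.120],[.85,.2,.142]); r=cv2.minAreaRect(top[:,:2].astype(np.float32)*1000); print("top rect",r)
    f=im["pixels"][140:290,200:400]; out.append(cv2.resize(f,(800,600),interpolation=cv2.INTER_CUBIC))
cv2.imwrite("pics/c.png",np.vstack([cv2.resize(o,(400,300)) for o in out]))
cv2.imwrite("pics/d.png",out[1])
```

```text
scene high 134
handle [0.5501 0.0327 0.1632] ext [-0.05   0.051] [-0.057  0.998] zmax 0.17107827593506614
knobpts 84 [ 0.5858 -0.0719  0.1369] [ 0.542 -0.117  0.128] [ 0.62  -0.045  0.159]
top rect ((670.0924072265625, 17.045822143554688), (307.07952880859375, 240.80130004882812), 80.3626708984375)
side high 146
handle [0.5442 0.0186 0.1653] ext [-0.04   0.061] [-0.149  0.989] zmax 0.17046558291137814
knobpts 169 [ 0.5774 -0.0793  0.1376] [ 0.542 -0.121  0.128] [ 0.619 -0.045  0.155]
top rect ((667.4990844726562, 15.574188232421875), (309.5997619628906, 240.5138397216797), 80.43861389160156)
```

View pics/d.png

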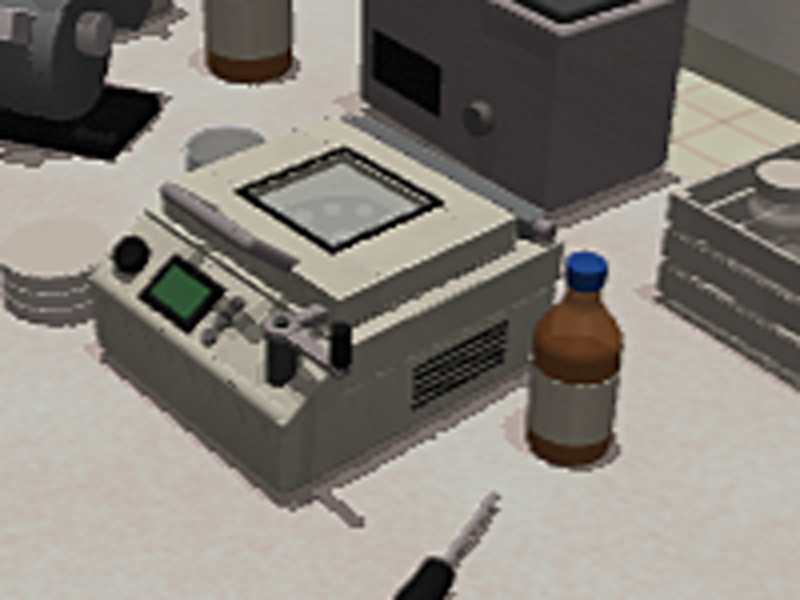

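View pics/a.png

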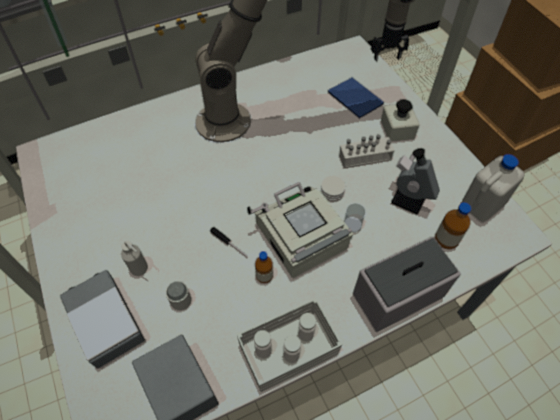

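Run:
```python
from h import *
for c in ["scene","side"]:
    im=read_camera(c)
    for n in ["lid","centrifuge"]:
        q=cut_out(c,n)[0]; p=maskpts(im,q["mask"])
        t=p[(p[:,2]>.126)&(p[:,2]<.14)] if n=="lid" else p[(p[:,2]>.09)&(p[:,2]<.142)]
        if n=="lid":
            # robust trim
            t=t[(np.abs(t[:,2]-np.median(t[:,2]))<.004)]
        print(c,n,len(t),np.median(t[:,2]),cv2.minAreaRect((t[:,:2]*1000).astype(np.float32)))
    m=np.zeros((420,560),bool); m[140:300,200:400]=1
    p=maskpts(im,m)
    k=p[(p[:,2]>.128)&(p[:,2]<.17)&(p[:,1]<-.085)&(p[:,1]>-.14)&(p[:,0]<.58)&(p[:,0]>.5)]; print("knob",len(k),k.mean(0).round(4),k.min(0).round(3),k.max(0).round(3))
    # right wall, between z .02-.09
    w=p[(p[:,2]>.02)&(p[:,2]<.09)&(p[:,0]>.53)&(p[:,0]<.68)&(p[:,1]<-.03)&(p[:,1]>-.13)]
    if len(w)>30: print("rightwall",len(w),cv2.fitLine((w[:,:2]).astype(np.float32),cv2.DIST_HUBER,0,.01,.01).ravel())
    w=p[(p[:,2]>.02)&(p[:,2]<.07)&(p[:,0]>.45)&(p[:,0]<.57)&(p[:,1]<.14)&(p[:,1]>-.06)]
    if len(w)>30: print("front",len(w),cv2.fitLine((w[:,:2]).astype(np.float32),cv2.DIST_HUBER,0,.01,.01).ravel())
    h=p[(p[:,2]>.157)&(p[:,2]<.175)&(p[:,0]<.6)&(p[:,0]>.5)&(p[:,1]>-.05)&(p[:,1]<.15)]
    print("bar",len(h),cv2.fitLine(h[:,:2].astype(np.float32),cv2.DIST_HUBER,0,.01,.01).ravel(),h[np.argsort(h[:,1])][[0,1,-2,-1]].round(3).tolist())
```

```text
scene lid 1758 0.13304363586677026 ((659.7813110351562, 41.61775207519531), (171.6275177001953, 202.27540588378906), 4.037083625793457)
scene centrifuge 4240 0.1280814456048346 ((655.108154296875, 26.502487182617188), (248.5683135986328, 265.57366943359375), 4.944857120513916)
knob 29 [ 0.5545 -0.1109  0.1433] [ 0.546 -0.117  0.13 ] [ 0.56  -0.103  0.156]
rightwall 241 [ 0.99797356  0.06363039  0.59677154 -0.07728643]
bar 121 [ 0.06721083 -0.9977388   0.5494648   0.03132759] [[0.552, -0.018, 0.17], [0.548, -0.016, 0.159], [0.546, 0.081, 0.166], [0.55, 0.083, 0.159]]
side lid 1573 0.1355239587963002 ((654.64892578125, 38.208595275878906), (171.00205993652344, 203.9481658935547), 4.510056972503662)
side centrifuge 149 0.12435097845457554 ((557.905029296875, -82.03034210205078), (39.39268112182617, 75.78013610839844), 8.088509559631348)
knob 62 [ 0.5474 -0.1156  0.1437] [ 0.541 -0.121  0.128] [ 0.554 -0.106  0.156]
rightwall 954 [ 0.9977935   0.06639417  0.62063116 -0.07851636]
front 555 [ 0.0753227  -0.9971592   0.5139822   0.03215218]
bar 130 [ 0.08604372 -0.99629134  0.54164577  0.02110077] [[0.548, -0.02, 0.168], [0.551, -0.02, 0.161], [0.542, 0.079, 0.169], [0.539, 0.079, 0.166]]
```

Run:
```python
from h import *
from scipy.spatial.transform import Rotation as R
o=get_obs();w,x,y,z=o["tool_rot"];M=R.from_quat([x,y,z,w]).as_matrix();print(M.round(3),o["eef_pos"],tcp_to_tips)
print("y ax yaw",np.degrees(np.arctan2(M[1,1],M[0,1])))
```

```text
[[-0.     0.289  0.957]
 [ 0.     0.957 -0.289]
 [-1.     0.    -0.   ]] [0.19482603 0.64628867 0.2503036 ] 0.019
y ax yaw 73.22041734388098
```

```bash
python3 -m jog '[{"gripper":1,"dx":0.03,"dy":-0.035,"rz":-7},{"gripper":1,"dx":0.06,"dy":-0.07,"rz":-14},{"gripper":1,"dx":0.09,"dy":-0.105,"rz":-21},{"gripper":1,"dx":0.12,"dy":-0.14,"rz":-28},{"gripper":1,"dx":0.15,"dy":-0.175,"rz":-35},{"gripper":1,"dx":0.18,"dy":-0.21,"rz":-42},{"gripper":1,"dx":0.21,"dy":-0.245,"rz":-49},{"gripper":1,"dx":0.24,"dy":-0.28,"rz":-56},{"gripper":1,"dx":0.27,"dy":-0.315,"rz":-63},{"gripper":1,"dx":0.27,"dy":-0.34,"rz":-69}]' 40
python3 -m jog '[{"dy":-0.04},{"dy":-0.08,"dx":0.01},{"dx":0.015,"dy":-0.12},{"dx":0.02,"dy":-0.16},{"dx":0.025,"dy":-0.2},{"dx":0.03,"dy":-0.25},{"dx":0.03,"dy":-0.3},{"dx":0.035,"dy":-0.35},{"dx":0.04,"dy":-0.39},{"dx":0.041,"dy":-0.422}]'
```

```text
$[0]: bad value
$[0]: bad value
```

```bash
python3 -m jog '[{"gripper":1,"dx":0.03,"dy":-0.035,"dz":0,"rx":0,"ry":0,"rz":-7},{"gripper":1,"dx":0.06,"dy":-0.07,"dz":0,"rx":0,"ry":0,"rz":-14},{"gripper":1,"dx":0.09,"dy":-0.105,"dz":0,"rx":0,"ry":0,"rz":-21},{"gripper":1,"dx":0.12,"dy":-0.14,"dz":0,"rx":0,"ry":0,"rz":-28},{"gripper":1,"dx":0.15,"dy":-0.175,"dz":0,"rx":0,"ry":0,"rz":-35},{"gripper":1,"dx":0.18,"dy":-0.21,"dz":0,"rx":0,"ry":0,"rz":-42},{"gripper":1,"dx":0.21,"dy":-0.245,"dz":0,"rx":0,"ry":0,"rz":-49},{"gripper":1,"dx":0.24,"dy":-0.28,"dz":0,"rx":0,"ry":0,"rz":-56},{"gripper":1,"dx":0.27,"dy":-0.315,"dz":0,"rx":0,"ry":0,"rz":-63},{"gripper":1,"dx":0.27,"dy":-0.34,"dz":0,"rx":0,"ry":0,"rz":-69}]' 40
```

```text
t: 3.35
eef_pos: [0.4688, 0.3025, 0.2509]
tool_rot: [0.516, 0.485, 0.515, -0.483]
contact_force: [0.5, -0.8, -0.2]
gripper_width: 0.0
```

```bash
python3 -m jog '[{"gripper":1,"dx":0.005,"dy":-0.04,"dz":0,"rx":0,"ry":0,"rz":0},{"gripper":1,"dx":0.01,"dy":-0.08,"dz":0,"rx":0,"ry":0,"rz":0},{"gripper":1,"dx":0.015,"dy":-0.12,"dz":0,"rx":0,"ry":0,"rz":0},{"gripper":1,"dx":0.02,"dy":-0.16,"dz":0,"rx":0,"ry":0,"rz":0},{"gripper":1,"dx":0.025,"dy":-0.2,"dz":0,"rx":0,"ry":0,"rz":0},{"gripper":1,"dx":0.03,"dy":-0.245,"dz":0,"rx":0,"ry":0,"rz":0},{"gripper":1,"dx":0.03,"dy":-0.29,"dz":0,"rx":0,"ry":0,"rz":0},{"gripper":1,"dx":0.033,"dy":-0.335,"dz":0,"rx":0,"ry":0,"rz":0},{"gripper":1,"dx":0.036,"dy":-0.38,"dz":0,"rx":0,"ry":0,"rz":0},{"gripper":1,"dx":0.038,"dy":-0.418,"dz":0,"rx":0,"ry":0,"rz":0}]'
python3 - <<'E'
from h import *
from scipy.spatial.transform import Rotation as R
im=read_camera("side")
o=get_obs();w,x,y,z=o["tool_rot"];M=R.from_quat([x,y,z,w]).as_matrix();print(o["eef_pos"])
print("y ax yaw",np.degrees(np.arctan2(M[1,1],M[0,1])))
im=read_camera("wrist");q=spot_in("wrist","knob");print(q)
for k in q[:2]:
    print(world(im,k["box"][:2],z=.15))
cv2.imwrite("pics/w1.png",im["pixels"])
E
```

```text
t: 4.35
eef_pos: [0.5027, -0.1142, 0.2508]
tool_rot: [0.518, 0.482, 0.518, -0.481]
contact_force: [0.6, 0.0, 0.3]
gripper_width: 0.001
[ 0.50225548 -0.12094817  0.25128526]
y ax yaw 3.7471780539715485
[{'box': [346.9, 161.3, 52.8, 100.7], 'conf': 0.94}]
[[ 0.55141394 -0.07573208  0.15      ]]
```

View pics/w1.png

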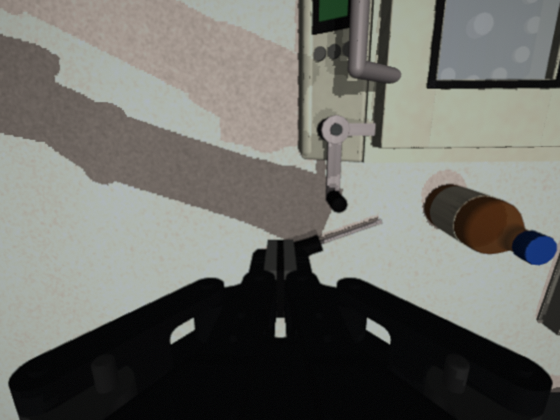

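Wrist view: knob at (338,202), latch pivot (336,128), handle bar near (360,35), fingertips at (282,245).

Run:
```python
from h import *
im=read_camera("wrist")
for n,uv,z in [("knobtop",(338,203),.152),("pivot",(336,128),.13),("bar",(360,40),.165),("bar0",(359,4),.165)]:
    print(n,world(im,uv,z).round(4),world(im,uv).round(4))
```

```text
knobtop [[ 0.5479 -0.1021  0.152 ]] [[ 0.5488 -0.1031  0.148 ]]
pivot [[ 0.5437 -0.0446  0.13  ]] [[ 0.5447 -0.0446  0.1247]]
bar [[0.5464 0.0113 0.165 ]] [[0.5454 0.0101 0.1693]]
bar0 [[0.5429 0.0317 0.165 ]] [[0.5418 0.0298 0.1701]]
```

```bash
python3 -m jog '[{"gripper":1,"dx":0.003,"dy":0.012,"dz":-0.03,"rx":0,"ry":0,"rz":0},{"gripper":1,"dx":0.003,"dy":0.012,"dz":-0.06,"rx":0,"ry":0,"rz":0},{"gripper":1,"dx":0.003,"dy":0.012,"dz":-0.085,"rx":0,"ry":0,"rz":0},{"gripper":1,"dx":0.003,"dy":0.012,"dz":-0.1,"rx":0,"ry":0,"rz":0},{"gripper":1,"dx":0.003,"dy":0.012,"dz":-0.1,"rx":0,"ry":0,"rz":0},{"gripper":1,"dx":0.003,"dy":0.012,"dz":-0.1,"rx":0,"ry":0,"rz":0}]' 
python3 -m jog '[{"gripper":1,"dx":0.008,"dy":0,"dz":0,"rx":0,"ry":0,"rz":0},{"gripper":1,"dx":0.012,"dy":0,"dz":0,"rx":0,"ry":0,"rz":0},{"gripper":1,"dx":0.016,"dy":0.001,"dz":0,"rx":0,"ry":0,"rz":0},{"gripper":1,"dx":0.020,"dy":0.001,"dz":0,"rx":0,"ry":0,"rz":0},{"gripper":1,"dx":0.025,"dy":0.002,"dz":0,"rx":0,"ry":0,"rz":0},{"gripper":1,"dx":0.030,"dy":0.002,"dz":0,"rx":0,"ry":0,"rz":0},{"gripper":1,"dx":0.03,"dy":0.002,"dz":0,"rx":0,"ry":0,"rz":0},{"gripper":1,"dx":0.03,"dy":0.002,"dz":0,"rx":0,"ry":0,"rz":0}]'
python3 - <<'E'
from h import *
im=read_camera("wrist");cv2.imwrite("pics/w2.png",im["pixels"])
o=get_obs();print(o["eef_pos"],o["contact_force"])
E
```

```text
t: 5.15
eef_pos: [0.5061, -0.0986, 0.1506]
tool_rot: [0.518, 0.481, 0.519, -0.481]
contact_force: [-0.1, 0.2, 0.0]
gripper_width: -0.001
t: 5.95
eef_pos: [0.5358, -0.0977, 0.1502]
tool_rot: [0.518, 0.481, 0.518, -0.481]
contact_force: [-0.1, 1.1, -0.0]
gripper_width: 0.001
[ 0.53566951 -0.09773184  0.15018375] [-0.66546455  0.69794153  0.27694649]
```

View pics/w2.png

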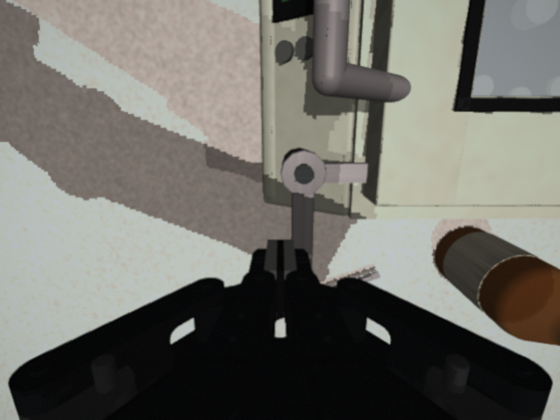

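```bash
python3 -m jog '[{"gripper":1,"dx":0.0,"dy":-0.005,"dz":0,"rx":0,"ry":0,"rz":0},{"gripper":1,"dx":0.003,"dy":-0.005,"dz":0,"rx":0,"ry":0,"rz":0},{"gripper":1,"dx":0.006,"dy":-0.004,"dz":0,"rx":0,"ry":0,"rz":0},{"gripper":1,"dx":0.010,"dy":-0.003,"dz":0,"rx":0,"ry":0,"rz":0},{"gripper":1,"dx":0.014,"dy":-0.002,"dz":0,"rx":0,"ry":0,"rz":0},{"gripper":1,"dx":0.014,"dy":-0.002,"dz":0,"rx":0,"ry":0,"rz":0}]'
python3 -m jog '[{"gripper":1,"dx":0.004,"dy":0.001,"dz":0,"rx":0,"ry":0,"rz":0},{"gripper":1,"dx":0.008,"dy":0.002,"dz":0,"rx":0,"ry":0,"rz":0},{"gripper":1,"dx":0.012,"dy":0.003,"dz":0,"rx":0,"ry":0,"rz":0},{"gripper":1,"dx":0.012,"dy":0.003,"dz":0,"rx":0,"ry":0,"rz":0}]'
python3 - <<'E'
from h import *
im=read_camera("wrist");cv2.imwrite("pics/w3.png",im["pixels"])
o=get_obs();print(o["eef_pos"],o["contact_force"])
E
```

```text
t: 6.6
eef_pos: [0.5485, -0.0965, 0.1498]
tool_rot: [0.517, 0.481, 0.521, -0.48]
contact_force: [-4.6, 9.7, 3.7]
gripper_width: -0.004
t: 7.0
eef_pos: [0.5591, -0.0919, 0.1494]
tool_rot: [0.515, 0.48, 0.523, -0.48]
contact_force: [-10.2, 12.8, 7.7]
gripper_width: 0.001
[ 0.55882067 -0.09205347  0.14940256] [-10.58825519  11.26387839   7.73537507]
```

View pics/w3.png

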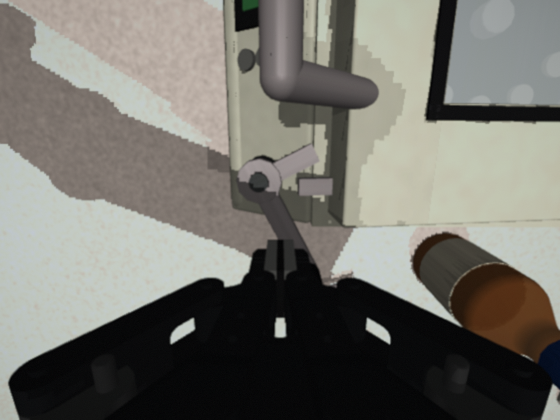

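Lever has swung about 30° but the finger bears on the knob's inner side (12 N sideways). I'll back off, shift towards −y and up a bit, and push again squarely.

```bash
python3 -m jog '[{"gripper":1,"dx":-0.008,"dy":0,"dz":0.002,"rx":0,"ry":0,"rz":0},{"gripper":1,"dx":-0.018,"dy":0,"dz":0.004,"rx":0,"ry":0,"rz":0},{"gripper":1,"dx":-0.028,"dy":0,"dz":0.004,"rx":0,"ry":0,"rz":0},{"gripper":1,"dx":-0.040,"dy":-0.003,"dz":0.004,"rx":0,"ry":0,"rz":0},{"gripper":1,"dx":-0.045,"dy":-0.014,"dz":0.004,"rx":0,"ry":0,"rz":0},{"gripper":1,"dx":-0.045,"dy":-0.019,"dz":0.004,"rx":0,"ry":0,"rz":0},{"gripper":1,"dx":-0.045,"dy":-0.019,"dz":0.004,"rx":0,"ry":0,"rz":0}]'
python3 -m jog '[{"gripper":1,"dx":0.006,"dy":0.0,"dz":0,"rx":0,"ry":0,"rz":0},{"gripper":1,"dx":0.012,"dy":0.001,"dz":0,"rx":0,"ry":0,"rz":0},{"gripper":1,"dx":0.018,"dy":0.002,"dz":0,"rx":0,"ry":0,"rz":0},{"gripper":1,"dx":0.024,"dy":0.003,"dz":0,"rx":0,"ry":0,"rz":0},{"gripper":1,"dx":0.030,"dy":0.004,"dz":0,"rx":0,"ry":0,"rz":0},{"gripper":1,"dx":0.036,"dy":0.006,"dz":0,"rx":0,"ry":0,"rz":0},{"gripper":1,"dx":0.036,"dy":0.006,"dz":0,"rx":0,"ry":0,"rz":0}]'
python3 - <<'E'
from h import *
im=read_camera("wrist");cv2.imwrite("pics/w4.png",im["pixels"])
o=get_obs();print(o["eef_pos"],o["contact_force"])
E
```

```text
t: 7.75
eef_pos: [0.5171, -0.1174, 0.1547]
tool_rot: [0.518, 0.482, 0.517, -0.482]
contact_force: [0.3, -0.0, 0.9]
gripper_width: -0.006
t: 8.45
eef_pos: [0.5536, -0.109, 0.1541]
tool_rot: [0.518, 0.481, 0.518, -0.481]
contact_force: [-2.1, 0.5, -0.5]
gripper_width: -0.002
[ 0.55298728 -0.10933336  0.15408255] [-2.02836391 -0.05874197  0.29766042]
```

View pics/w4.png

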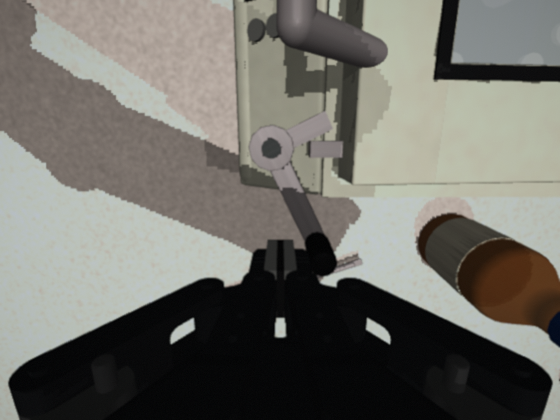

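Clean contact now: knob at (320,255) against the finger, 2 N. Push on to the stop.

```bash
python3 -m jog '[{"gripper":1,"dx":0.005,"dy":0.003,"dz":0,"rx":0,"ry":0,"rz":0},{"gripper":1,"dx":0.010,"dy":0.005,"dz":0,"rx":0,"ry":0,"rz":0},{"gripper":1,"dx":0.012,"dy":0.006,"dz":0,"rx":0,"ry":0,"rz":0},{"gripper":1,"dx":0.012,"dy":0.006,"dz":0,"rx":0,"ry":0,"rz":0}]'
python3 -m jog '[{"gripper":1,"dx":0.003,"dy":0.001,"dz":0,"rx":0,"ry":0,"rz":0},{"gripper":1,"dx":0.003,"dy":0.001,"dz":0,"rx":0,"ry":0,"rz":0},{"gripper":1,"dx":0.003,"dy":0.001,"dz":0,"rx":0,"ry":0,"rz":0}]'
python3 -m jog '[{"gripper":1,"dx":0.003,"dy":0.001,"dz":0,"rx":0,"ry":0,"rz":0},{"gripper":1,"dx":0.003,"dy":0.001,"dz":0,"rx":0,"ry":0,"rz":0},{"gripper":1,"dx":0.003,"dy":0.001,"dz":0,"rx":0,"ry":0,"rz":0}]'
```

```text
t: 8.9
eef_pos: [0.5646, -0.1028, 0.154]
tool_rot: [0.518, 0.481, 0.519, -0.481]
contact_force: [-4.9, 2.2, 1.2]
gripper_width: 0.003
t: 9.2
eef_pos: [0.5666, -0.1015, 0.1539]
tool_rot: [0.517, 0.481, 0.519, -0.481]
contact_force: [-6.8, 3.6, 1.0]
gripper_width: 0.003
t: 9.5
eef_pos: [0.5681, -0.1005, 0.1536]
tool_rot: [0.516, 0.48, 0.52, -0.482]
contact_force: [-10.6, 4.6, 4.2]
gripper_width: -0.004
```

Run:
```python
from h import *
im=read_camera("wrist");cv2.imwrite("pics/w5.png",im["pixels"])
im=read_camera("side");m=np.zeros((420,560),bool); m[140:300,200:400]=1
p=maskpts(im,m)
h=p[(p[:,2]>.150)&(p[:,2]<.22)&(p[:,0]<.6)&(p[:,0]>.5)&(p[:,1]>-.03)&(p[:,1]<.15)]
print(len(h),h.mean(0),np.percentile(h[:,2],[50,90]))
```

```text
141 [0.54794635 0.02227928 0.18187057] [0.18323233 0.18653719]
```

View pics/w5.png

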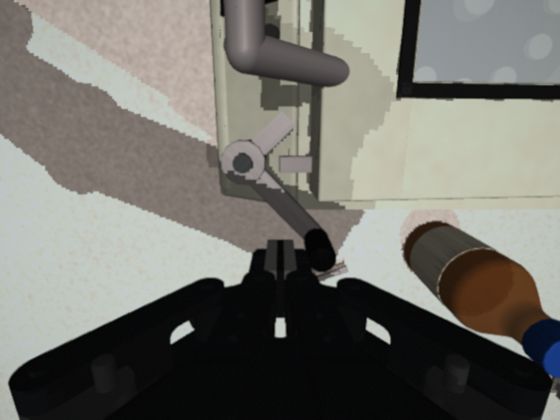

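Lever at about 44° (stop), handle at z≈0.18 so the lid has popped. Retreat, rise, and go over the handle.

```bash
python3 -m jog '[{"gripper":1,"dx":-0.008,"dy":-0.002,"dz":0,"rx":0,"ry":0,"rz":0},{"gripper":1,"dx":-0.018,"dy":-0.004,"dz":0,"rx":0,"ry":0,"rz":0},{"gripper":1,"dx":-0.028,"dy":-0.006,"dz":0,"rx":0,"ry":0,"rz":0},{"gripper":1,"dx":-0.04,"dy":-0.01,"dz":0,"rx":0,"ry":0,"rz":0},{"gripper":1,"dx":-0.055,"dy":-0.012,"dz":0,"rx":0,"ry":0,"rz":0},{"gripper":1,"dx":-0.065,"dy":-0.012,"dz":0.01,"rx":0,"ry":0,"rz":0},{"gripper":1,"dx":-0.065,"dy":-0.012,"dz":0.05,"rx":0,"ry":0,"rz":0},{"gripper":0.5,"dx":-0.055,"dy":0.03,"dz":0.09,"rx":0,"ry":0,"rz":0},{"gripper":0.5,"dx":-0.04,"dy":0.07,"dz":0.11,"rx":0,"ry":0,"rz":0},{"gripper":0.5,"dx":-0.03,"dy":0.11,"dz":0.11,"rx":0,"ry":0,"rz":0}]'
python3 -m jog '[{"gripper":0.5,"dx":0.009,"dy":0.024,"dz":0,"rx":0,"ry":0,"rz":0},{"gripper":0.5,"dx":0.009,"dy":0.024,"dz":0,"rx":0,"ry":0,"rz":0},{"gripper":0.5,"dx":0.009,"dy":0.024,"dz":0,"rx":0,"ry":0,"rz":0},{"gripper":0.5,"dx":0.009,"dy":0.024,"dz":0,"rx":0,"ry":0,"rz":0}]'
python3 - <<'E'
from h import *
o=get_obs();print(o["eef_pos"],o["contact_force"])
def sel(p): return p[(p[:,2]>.166)&(p[:,2]<.2)&(p[:,0]<.58)&(p[:,0]>.52)&(p[:,1]>-.05)&(p[:,1]<.15)]
im=read_camera("wrist");cv2.imwrite("pics/w6.png",im["pixels"])
m=np.ones((420,560),bool); h=sel(maskpts(im,m)); print("w",len(h),h.mean(0),h.min(0),h.max(0))
for c in ["side","scene"]:
    im=read_camera(c); m=np.zeros((420,560),bool); m[140:300,200:400]=1; p=maskpts(im,m);h=sel(p); 
    if len(h): print(c,len(h),h.mean(0),h.min(0),h.max(0))
    k=p[(p[:,2]>.128)&(p[:,2]<.17)&(p[:,1]<-.085)&(p[:,1]>-.14)&(p[:,0]<.58)&(p[:,0]>.5)]; print("knob",len(k),k.mean(0).round(4) if len(k) else 0)
E
```

```text
t: 10.6
eef_pos: [0.5431, 0.0086, 0.2684]
tool_rot: [0.519, 0.484, 0.516, -0.479]
contact_force: [0.8, -0.4, 0.5]
gripper_width: 0.496
t: 11.0
eef_pos: [0.5494, 0.0305, 0.2643]
tool_rot: [0.518, 0.482, 0.517, -0.482]
contact_force: [-0.3, -1.0, -0.2]
gripper_width: 0.5
[0.54937569 0.03051123 0.26433784] [-0.33762791 -1.04776598 -0.20588645]
w 2634 [0.54973371 0.03821192 0.18282062] [ 0.53811451 -0.01649239  0.16601534] [0.57327022 0.08539971 0.1885713 ]
side 148 [0.54809502 0.01875476 0.18175444] [ 0.53877287 -0.02212633  0.16643369] [0.57190496 0.07567671 0.18870873]
knob 65 [ 0.5472 -0.1159  0.1432]
scene 138 [0.55503388 0.03315184 0.17941302] [ 0.54188061 -0.01645023  0.16633119] [0.57601623 0.08422515 0.19188917]
knob 28 [ 0.5538 -0.1096  0.1429]
```

View pics/w6.png

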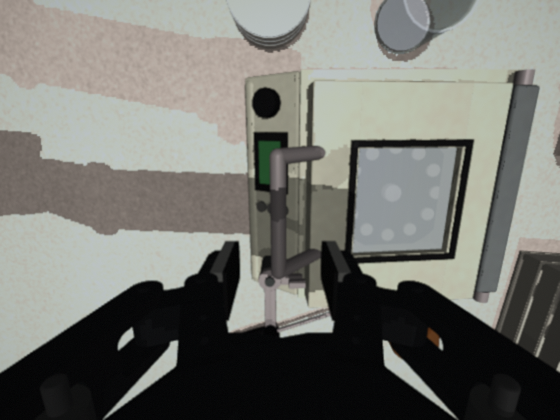

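Bar at column 278, midway between the fingers (≈281); latch is back at its rest. Descend and grip.

```bash
python3 -m jog '[{"gripper":0.5,"dx":0,"dy":0.002,"dz":-0.03,"rx":0,"ry":0,"rz":0},{"gripper":0.5,"dx":0,"dy":0.003,"dz":-0.06,"rx":0,"ry":0,"rz":0},{"gripper":0.5,"dx":0,"dy":0.003,"dz":-0.075,"rx":0,"ry":0,"rz":0},{"gripper":0.5,"dx":0,"dy":0.003,"dz":-0.083,"rx":0,"ry":0,"rz":0},{"gripper":0.5,"dx":0,"dy":0.003,"dz":-0.083,"rx":0,"ry":0,"rz":0}]'
python3 -m jog '[{"gripper":0.9,"dx":0,"dy":0,"dz":0,"rx":0,"ry":0,"rz":0},{"gripper":1,"dx":0,"dy":0,"dz":0,"rx":0,"ry":0,"rz":0},{"gripper":1,"dx":0,"dy":0,"dz":0,"rx":0,"ry":0,"rz":0},{"gripper":1,"dx":0,"dy":0,"dz":0,"rx":0,"ry":0,"rz":0},{"gripper":1,"dx":0,"dy":0,"dz":0,"rx":0,"ry":0,"rz":0},{"gripper":1,"dx":0,"dy":0,"dz":0,"rx":0,"ry":0,"rz":0}]' 40
```

```text
t: 11.65
eef_pos: [0.5493, 0.0346, 0.1806]
tool_rot: [0.518, 0.481, 0.518, -0.482]
contact_force: [-0.2, -0.7, -0.0]
gripper_width: 0.502
t: 12.25
eef_pos: [0.5473, 0.0348, 0.1814]
tool_rot: [0.517, 0.48, 0.519, -0.482]
contact_force: [-7.5, -0.8, 3.6]
gripper_width: 0.119
```

```bash
python3 -m jog '[{"gripper":1,"dx":-0.001,"dy":0,"dz":0.004,"rx":0,"ry":0,"rz":0},{"gripper":1,"dx":0.001,"dy":0,"dz":0.010,"rx":0,"ry":0,"rz":0},{"gripper":1,"dx":0.004,"dy":0,"dz":0.016,"rx":0,"ry":0,"rz":0},{"gripper":1,"dx":0.0065,"dy":0.0005,"dz":0.022,"rx":0,"ry":0,"rz":0},{"gripper":1,"dx":0.009,"dy":0.001,"dz":0.028,"rx":0,"ry":0,"rz":0},{"gripper":1,"dx":0.0125,"dy":0.001,"dz":0.034,"rx":0,"ry":0,"rz":0},{"gripper":1,"dx":0.0155,"dy":0.001,"dz":0.040,"rx":0,"ry":0,"rz":0},{"gripper":1,"dx":0.0155,"dy":0.001,"dz":0.040,"rx":0,"ry":0,"rz":0}]'
python3 - <<'E'
from h import *
im=read_camera("side");cv2.imwrite("pics/s1.png",cv2.resize(im["pixels"][100:300,180:420],(720,600)))
print(get_obs()["contact_force"],get_obs()["torque"])
E
```

```text
t: 13.05
eef_pos: [0.5644, 0.0362, 0.2221]
tool_rot: [0.517, 0.481, 0.519, -0.482]
contact_force: [-8.1, -1.3, 1.7]
gripper_width: 0.119
[-7.36830545 -0.85252408  1.42898812] [-0.16055637  1.76290128 -0.01824953]
```

View pics/s1.png

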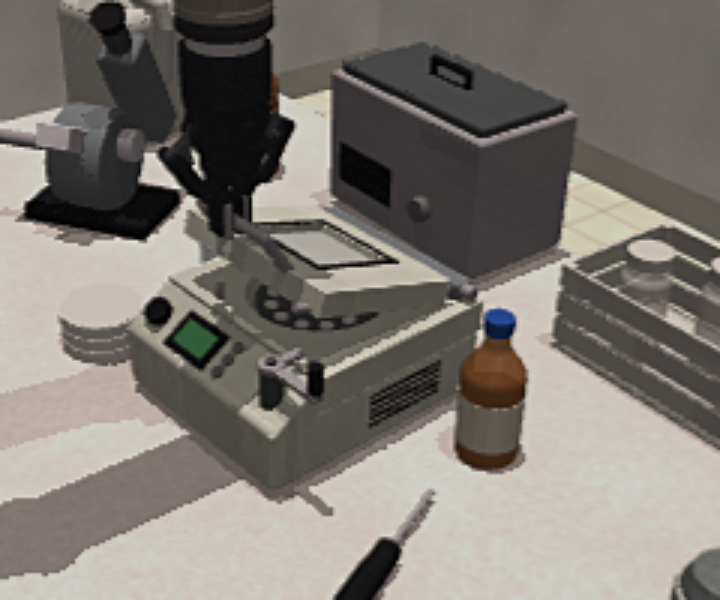

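Lid is rising with the handle gripped. There's a steady −8 N in x, so I'll bias the arc 3 mm that way.

```bash
python3 -m jog '[{"gripper":1,"dx":0.002,"dy":0,"dz":0.006,"rx":0,"ry":0,"rz":0},{"gripper":1,"dx":0.005,"dy":0,"dz":0.0115,"rx":0,"ry":0,"rz":0},{"gripper":1,"dx":0.008,"dy":0.001,"dz":0.017,"rx":0,"ry":0,"rz":0},{"gripper":1,"dx":0.012,"dy":0.001,"dz":0.0225,"rx":0,"ry":0,"rz":0},{"gripper":1,"dx":0.0165,"dy":0.0015,"dz":0.028,"rx":0,"ry":0,"rz":0},{"gripper":1,"dx":0.021,"dy":0.0015,"dz":0.0335,"rx":0,"ry":0,"rz":0},{"gripper":1,"dx":0.0255,"dy":0.002,"dz":0.0385,"rx":0,"ry":0,"rz":0},{"gripper":1,"dx":0.030,"dy":0.002,"dz":0.0435,"rx":0,"ry":0,"rz":0},{"gripper":1,"dx":0.035,"dy":0.0025,"dz":0.048,"rx":0,"ry":0,"rz":0},{"gripper":1,"dx":0.035,"dy":0.0025,"dz":0.048,"rx":0,"ry":0,"rz":0}]'
```

```text
t: 14.1
eef_pos: [0.6003, 0.0389, 0.2704]
tool_rot: [0.518, 0.481, 0.519, -0.481]
contact_force: [-6.2, -0.8, 4.7]
gripper_width: 0.123
```

```bash
python3 -m jog '[{"gripper":1,"dx":0.003,"dy":0,"dz":0.005,"rx":0,"ry":0,"rz":0},{"gripper":1,"dx":0.0075,"dy":0.0005,"dz":0.0095,"rx":0,"ry":0,"rz":0},{"gripper":1,"dx":0.0135,"dy":0.001,"dz":0.0145,"rx":0,"ry":0,"rz":0},{"gripper":1,"dx":0.019,"dy":0.0015,"dz":0.0185,"rx":0,"ry":0,"rz":0},{"gripper":1,"dx":0.0245,"dy":0.002,"dz":0.0225,"rx":0,"ry":0,"rz":0},{"gripper":1,"dx":0.0305,"dy":0.002,"dz":0.0265,"rx":0,"ry":0,"rz":0},{"gripper":1,"dx":0.0305,"dy":0.002,"dz":0.0265,"rx":0,"ry":0,"rz":0}]'
python3 -m jog '[{"gripper":1,"dx":0.006,"dy":0.0005,"dz":0.0035,"rx":0,"ry":0,"rz":0},{"gripper":1,"dx":0.012,"dy":0.001,"dz":0.007,"rx":0,"ry":0,"rz":0},{"gripper":1,"dx":0.018,"dy":0.0015,"dz":0.0100,"rx":0,"ry":0,"rz":0},{"gripper":1,"dx":0.023,"dy":0.002,"dz":0.0125,"rx":0,"ry":0,"rz":0},{"gripper":1,"dx":0.0275,"dy":0.002,"dz":0.0142,"rx":0,"ry":0,"rz":0},{"gripper":1,"dx":0.0325,"dy":0.0025,"dz":0.0160,"rx":0,"ry":0,"rz":0},{"gripper":1,"dx":0.0325,"dy":0.0025,"dz":0.0160,"rx":0,"ry":0,"rz":0},{"gripper":1,"dx":0.0325,"dy":0.0025,"dz":0.0160,"rx":0,"ry":0,"rz":0}]'
python3 - <<'E'
from h import *
im=read_camera("side");cv2.imwrite("pics/s2.png",cv2.resize(im["pixels"][100:300,180:420],(720,600)))
q=cut_out("side","lid")
o=get_obs();print(o["eef_pos"],o["contact_force"])
for k in q[:1]:
    p=maskpts(im,k["mask"]);s=(p[:,:2]@[.9974,.072]);print(k["conf"],len(p),cv2.fitLine(np.c_[s,p[:,2]].astype(np.float32),cv2.DIST_HUBER,0,.01,.01).ravel())
# TCP-implied angle with hinge x .7425..
r=o["eef_pos"]
for hx in (.739,.743,.747): print(hx,np.arctan2(r[2]-.118,hx+0-r[0])-.2213)
E
```

```text
t: 14.8
eef_pos: [0.6318, 0.0413, 0.2968]
tool_rot: [0.518, 0.482, 0.518, -0.481]
contact_force: [-1.2, 1.8, 0.0]
gripper_width: 0.121
t: 15.6
eef_pos: [0.6641, 0.0437, 0.3133]
tool_rot: [0.518, 0.482, 0.518, -0.48]
contact_force: [-4.9, 2.3, 8.7]
gripper_width: 0.121
[0.66404431 0.04370268 0.31332578] [-4.51617285  2.04020131  8.91635715]
0.59 1841 [ 0.5175324  -0.8556636   0.67592084  0.21570542]
0.739 0.9830791490313227
0.743 0.9653524579972712
0.747 0.9478761963197957
```

View pics/s2.png

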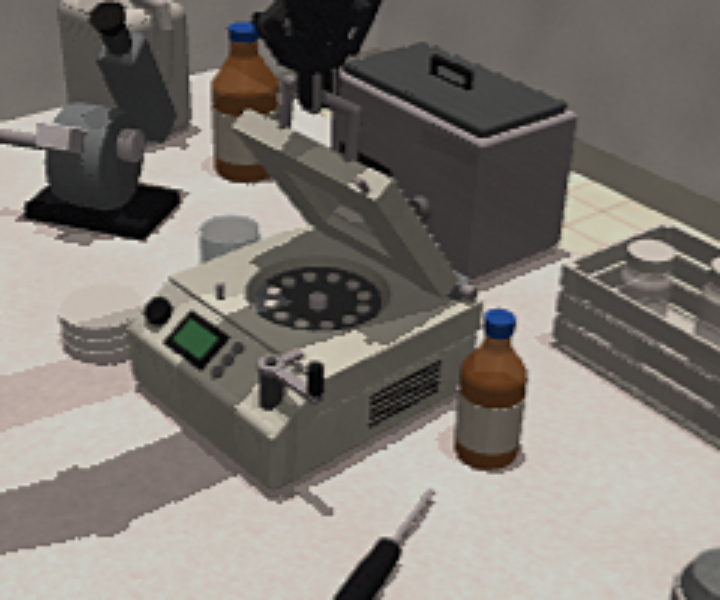

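Lid is well past balance (~0.96 rad). Ease it back slowly to about 0.72.

```bash
python3 -m jog '[{"gripper":1,"dx":-0.006,"dy":-0.0005,"dz":-0.0015,"rx":0,"ry":0,"rz":0},{"gripper":1,"dx":-0.012,"dy":-0.001,"dz":-0.004,"rx":0,"ry":0,"rz":0},{"gripper":1,"dx":-0.018,"dy":-0.001,"dz":-0.007,"rx":0,"ry":0,"rz":0},{"gripper":1,"dx":-0.023,"dy":-0.0015,"dz":-0.010,"rx":0,"ry":0,"rz":0},{"gripper":1,"dx":-0.029,"dy":-0.002,"dz":-0.0135,"rx":0,"ry":0,"rz":0},{"gripper":1,"dx":-0.035,"dy":-0.0025,"dz":-0.017,"rx":0,"ry":0,"rz":0},{"gripper":1,"dx":-0.039,"dy":-0.003,"dz":-0.0195,"rx":0,"ry":0,"rz":0},{"gripper":1,"dx":-0.043,"dy":-0.003,"dz":-0.0225,"rx":0,"ry":0,"rz":0},{"gripper":1,"dx":-0.045,"dy":-0.003,"dz":-0.0237,"rx":0,"ry":0,"rz":0},{"gripper":1,"dx":-0.045,"dy":-0.003,"dz":-0.0237,"rx":0,"ry":0,"rz":0}]'
python3 -m jog '[{"gripper":1,"dx":0,"dy":0,"dz":0,"rx":0,"ry":0,"rz":0},{"gripper":1,"dx":0,"dy":0,"dz":0,"rx":0,"ry":0,"rz":0},{"gripper":1,"dx":0,"dy":0,"dz":0,"rx":0,"ry":0,"rz":0},{"gripper":1,"dx":0,"dy":0,"dz":0,"rx":0,"ry":0,"rz":0}]'
python3 - <<'E'
from h import *
o=get_obs();r=o["eef_pos"];print(r,o["contact_force"])
for hx in (.739,.743,.747): print(hx,np.arctan2(r[2]-.118,hx-r[0])-.2213,np.hypot(r[2]-.118,hx-r[0]))
rng=np.random.default_rng(0)
def ransac(q):   # lines in (s,z) of slope 0.4..1.3 rad
    best=(0,)
    for _ in range(3000):
        a,b=q[rng.integers(len(q),size=2)]
        d=a-b; n=np.hypot(*d)
        if n<.04: continue
        nn=np.array([-d[1],d[0]])/n; i=abs((q-a)@nn)<.0025
        if i.sum()>best[0]: best=(i.sum(),i)
    l=cv2.fitLine(q[best[1]].astype(np.float32),cv2.DIST_L2,0,.01,.01).ravel()
    return best[0],np.arctan(-l[1]/l[0]),l[2:]
for c in ["side","scene"]:
    im=read_camera(c)
    v,u=np.nonzero(im["range_z"]>0); p=world(im,np.c_[u,v]); s=p[:,:2]@[.9974,.072]; t=p[:,:2]@[-.072,.9974]
    tc=.0348-.072*.547+0.0
    m=(p[:,2]>.15)&(p[:,2]<.27)&(s>.6)&(s<.76)&(abs(t-(-.072*.547+.9974*.033))<.095)
    q=np.c_[s,p[:,2]][m]; print(c,len(q),ransac(q) if len(q)>50 else "")
im=read_camera("side");cv2.imwrite("pics/s3.png",cv2.resize(im["pixels"][100:300,180:420],(720,600)))
E
```

```text
t: 16.7
eef_pos: [0.6179, 0.0402, 0.2876]
tool_rot: [0.518, 0.481, 0.518, -0.481]
contact_force: [3.2, 2.5, -4.6]
gripper_width: 0.122
t: 17.1
eef_pos: [0.6184, 0.0402, 0.288]
tool_rot: [0.518, 0.481, 0.518, -0.481]
contact_force: [3.5, 2.3, -4.7]
gripper_width: 0.117
[0.61840734 0.04022329 0.28800371] [ 3.51732766  2.25598271 -4.65136941]
0.739 0.7325206677284468 0.2084318854545601
0.743 0.7170410633558058 0.21077142152393621
0.747 0.7019048641407708 0.21316034666020492
side 579 (np.int64(255), np.float32(-1.2414423), array([0.6166434 , 0.23198418], dtype=float32))
scene 2569 (np.int64(1092), np.float32(0.6938075), array([0.6738755, 0.1986992], dtype=float32))
```

View pics/s3.png

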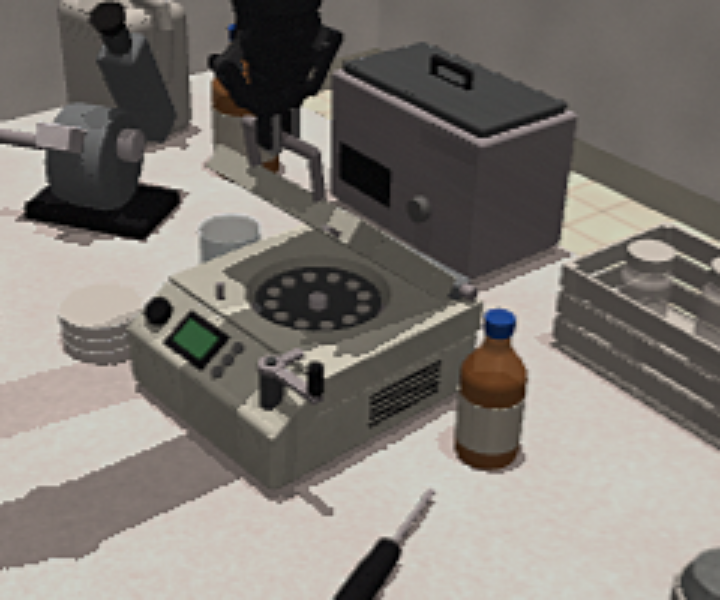

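The lid is held about 5–6° under balance: the camera plane fit gives 0.69 rad, and the tool position 0.70–0.73. It is still and gripped, and the bystanders have not moved.

```bash
python3 -m jog '[{"gripper":1,"dx":0,"dy":0,"dz":0,"rx":0,"ry":0,"rz":0},{"gripper":1,"dx":0,"dy":0,"dz":0,"rx":0,"ry":0,"rz":0},{"gripper":1,"dx":0,"dy":0,"dz":0,"rx":0,"ry":0,"rz":0},{"gripper":1,"dx":0,"dy":0,"dz":0,"rx":0,"ry":0,"rz":0},{"gripper":1,"dx":0,"dy":0,"dz":0,"rx":0,"ry":0,"rz":0}]' && python3 -c "from station import hand_in; print(hand_in())"
```

```text
t: 17.75
eef_pos: [0.6184, 0.0403, 0.288]
tool_rot: [0.518, 0.481, 0.518, -0.481]
contact_force: [5.1, 2.9, -5.6]
gripper_width: 0.12
the job is handed in; nothing more can be done
None
```

The lid is open and held by its handle just below the balance point, and I handed the job in at 17.8 s of the allowed 54 s.

- **Latch:** The first push met the knob off-centre with about 12 N sideways, so I backed off and repeated it squarely. The second push took the lever to its stop, at about 44° in the picture. It then sprang back, and the lid popped free with the handle at about 0.18 m.
- **Lid:** I gripped the bar with 40 N and raised the lid slowly to about 0.96 rad, well past balance. Then I eased it back without letting go.
- **Last checks:** The scene-camera fit of the lid's top gives 0.69 rad and the tool position gives 0.70–0.73 rad. That is roughly 4–6° under balance. The tool stayed still over the last rows.
- **Disagreements:** The side camera's lid fit at the final pose was unusable, because it caught another surface. A fit at the peak read 1.03 rad against about 0.96 from the tool position. The steady 5–10 N on the tool along the lid's radius suggests my estimate of the hinge or the grip is a few millimetres off.
- **Other things on the bench:** In the pictures nothing else appears to have moved.

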